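Push the brew scale home into its corner stop

TASK

Park the brew scale: push it along the worktop with the fingertips or the outside of the fingers, never gripping or lifting it, until it sits squarely home in the inner corner of the low wooden corner stop, its back edge flush against the long back rail and its right edge flush against the short side rail, display still towards the robot. The metal filter basket rides along standing on the scale: do not touch it. Leave the cup, the pitcher and the tamper where they are, and finish with the robot clear.

Things in the scene. Friction and masses are not known exactly. Their poses are not given: they have to be found in the camera images.
- scale: Flat black brew scale, loose, 0.4 to 0.6 kg: 142 (own x) x 112 (own y) x 25 mm. Origin: centre of underside. +x edge = back; -x end (display, keys) = front, looks roughly to the robot; -y = right edge. Side faces to push stand 2 to 21 mm above the worktop; above them a 104 x 106 mm weighing plate, centred 16 mm towards +x, top at 25 mm. Slides under a push of about 2 to 6 N.
- corner_stop: Low L-shaped wooden stop, fixed, lacquered (slippery); rails 16 mm wide, 18 mm high. Origin: inner corner, on the worktop. Long back rail: 200 mm along +y, inner face is the plane x = 0. Short side rail: 130 mm along -x, inner face is the plane y = 0. The scale goes where x < 0 and y > 0: fully home, its axes are parallel and its origin at x = -71, y = +56 mm.
- basket: Round steel filter basket, 67 mm across its rim, 25 mm high, open upwards, standing loose near the middle of the scale's weighing plate (top rim 50 mm above the worktop). Origin at the centre of its underside.
- espresso_cup: White espresso cup with a handle, 63 x 82 x 56 mm, standing on the worktop to the left of the work; to be left alone. Origin at the centre of its underside.
- pitcher: Small steel milk pitcher, 75 x 96 x 96 mm, standing on the worktop to the right of the work; to be left alone. Origin at its underside.
- espresso_machine: Large espresso machine, fixed, always in the same place to the right of the corner stop: it fills the worktop from x = 0.465 m on and from y = -0.15 to +0.11 m, up to about 0.47 m high. An obstacle only: swing round in front of it, closer to the robot.
- tamper: Coffee tamper with a wooden handle, 58 mm across, 90 mm high, standing on the worktop to the right of the work; to be left alone. Origin at its underside.
Mind the look-alikes: they are no part of the job. Of the things that look like the basket, the largest one is meant.

How it is judged:
By the outcome, as a careful person would: the job done as asked, in the order asked, and still so for the second after the job is handed in, with the robot touching nothing.
It also fails if it takes over 72 s, if anything falls off the work surface, if the arm or the gripper's body presses on something with over 40 N, if the wrist force passes 120 N, or if a joint passes its speed limit or range.

ROBOT

A 6-joint arm with a two-finger parallel gripper is mounted at the origin on a cart in front of the work surface, level with it; the furniture and walls round the work are solid. World frame = base frame: x ahead of the robot, y to its left, z up, the work surface at z = 0. Lengths are in mm, angles in rad, forces in N, time in s.
With the tool pointing down it reaches from about 400 to 925 mm from the base axis. Payload 12.5 kg.
Tool frame: the origin (TCP) lies at the very end of the fingers, on their centre line; the grasp point (between the pads) lies env.grip_point_offset behind it (env.grip_point_offset is the distance from the TCP to the grasp point, in mm); y points along the fingers, z is the direction in which the jaws open and shut, and the axes are right-handed (so a half turn about y gives the same grasp; the last joint's range is limited). The gripper opens to 95 mm and grips with 3 to 60 N. Pads are 20 mm wide; open, the fingers measure 119 mm over their backs; the gripper's body (75 mm by 180 mm) begins 59 mm behind the grasp point.
Start: joints at [1.089, 0.491, 1.559, -0, 1.092, -0.106], TCP at [229.37, 581.409, 214.661] pointing down, gripper open.
Joint ranges: [-3.1, 3.1], [-0.84, 2.19], [0.05, 2.79], [-1.13, 4.28], [0.06, 2.93], [-2.69, 2.69]. Speed limits (rad/s): [2.22, 2.22, 2.79, 3.14, 3.14, 3.14].

INTERFACE

Orientations are given as [roll, pitch, yaw] about the fixed x, y, z axes, in that order (R = Rz(yaw) Ry(pitch) Rx(roll)).
In Python, from cell import readout, read_camera, env, nets gives the robot as it stands.
- The arm moves only by the tool apply_moves, never from a script. Its argument "increments" is a list of rows, each a list of 3 entries, a list of its own where there are three numbers: the shift along the tool's x, y, z in cm, then the turn, a rotation vector about the tool's x, y, z in degrees, then the finger opening in cm, from 0 to 9.51. A call has exactly 5 rows; each row shifts and turns the pose as measured when the row begins, along the tool's axes as they then stand; what a row does not reach is not made up. A row lasts 1/8 s, in which the tool goes at most 62.5 mm and 10.7 degrees, less where a joint would pass 70% of its speed; a pose out of reach is approached as far as the arm can. A call with a gripper value outside its range is refused whole. The fingers move at their own pace and stop on an object; the grip force is fixed at half the most. Time passes only in rows, so rows that do not move let the fingers close, or fill a call up. It gives the time, the measured TCP pose, the force and the opening at its end, in the units of the state.
- readout.state(): the state, without advancing time (a new reading comes with each control period).
- read_camera(name): name is "side" or "top"; returns a dict with "img" (420x560x3 uint8, red, green, blue), "vfov" (degrees; the focal length in pixels is half the picture's height over the tangent of half this angle, whatever the lens; pixels are square), "cx", "cy" (the principal point, pixels), "distortion" ([k1, k2, p1, p2, k3] as OpenCV has them; the pictures are not rectified), "rvec" (rotation vector, rad) and "tvec" (3), from world to camera coordinates, as OpenCV has them. Camera axes: x right, y down, z forward; pixel columns grow to the right and rows downward; lengths in mm; the calibration is good to about 2 mm. A picture is of the moment at which its call begins. There is no depth.
- env.job_done(): hands the job in, once; it reports no verdict.
Trained networks look in a picture, given as the dict that the camera call returned (one of the last four; its "shot" number tells which), for a name from the list of things; names that differ only in an ending like _2 or _b are one class to them, and where a whole thing is asked for, a point or a joint stands for the part that bears it (a point fixed in the world has none). Each returns a list of dicts, best first, with "confidence" (0 to 1); they miss things now and then, are a little off and sometimes report something else, mostly with a low value. They report only what shows in the picture. A call takes as long as a camera call. They do not tell look-alikes from the thing itself.
- nets.look_for(picture, thing): "point" ([x, y, z] in mm, in the coordinates of the camera as it stood for that picture, good to about 4 mm: the middle of the surface that is visible of it).
- nets.mark_of(picture, thing): "point" ([x, y, z] in mm, in the coordinates of the camera as it stood for that picture, good to about 4 mm: a listed point, or the origin of a listed thing).
The state is a dict: "t": time; "joints": joint angles; "qvel": joint speeds; "tau": joint torques, N m; "eef_pos": TCP position; "tcp_rot": TCP orientation; "ft_force": force on the tool from outside, world axes, zero at the start; "moment": the same for the moment, N m; "opening": opening from 0.0 (shut) to 1.0 (fully open).
Only numpy, scipy, OpenCV 4.12 (cv2) and the standard library are available. Lean on these libraries where they do the work, as an engineer would, in place of code of your own. Each camera call takes 0.05 s, during which the arm holds its last target. There are 200 camera calls.

## Working session

There is one attempt and no reset: what is moved stays moved. The work goes in short steps, Python scripts to look and compute and a tool call to move; the robot and the scene stay as the last step left them, time stands still between calls to the robot, and variables do not carry over. Pictures are saved under pics/ and viewed, about 8 in all and at most 12, crops included, and the job is handed in when it is done.

Besides the shell and the picture viewer there is one more tool, called after "Call:" as name(argument=value, ...) on one line, values as JSON. apply_moves: Moves the arm, as the interface text tells. Its arguments: {"type":"object","properties":{"increments":{"type":"array"}},"required":["increments"]}

```bash
ls; mkdir -p pics; cat > h.py <<'E'
import numpy as np, cv2
from cell import readout, read_camera, env, nets
def cam(p):
    f=p["img"].shape[0]/2/np.tan(np.radians(p["vfov"])/2)
    K=np.array([[f,0,p["cx"]],[0,f,p["cy"]],[0,0,1.]]);R=cv2.Rodrigues(np.array(p["rvec"],float))[0];t=np.array(p["tvec"],float).ravel()
    return K,np.array(p["distortion"],float),R,t
def toworld(p,c):
    K,d,R,t=cam(p); return R.T@(np.array(c)-t)
def proj(p,W):
    K,d,R,t=cam(p); return cv2.projectPoints(np.array(W,float).reshape(-1,3),cv2.Rodrigues(R)[0],t,K,d)[0].reshape(-1,2)
def plane(p,uv,z):
    K,d,R,t=cam(p); n=cv2.undistortPoints(np.array(uv,float).reshape(-1,1,2),K,d).reshape(-1,2)
    r=np.c_[n,np.ones(len(n))]@R; c=-R.T@t
    return c+r*((z-c[2])/r[:,2])[:,None]
def save(p,n,crop=None,s=1):
    im=p["img"][:,:,::-1]
    if crop: a,b,c,d=crop; im=im[b:d,a:c]
    cv2.imwrite("pics/"+n,cv2.resize(im,None,fx=s,fy=s,interpolation=cv2.INTER_CUBIC))
E
python3 - <<'E'
from h import *
s=readout.state();print(s, env.grip_point_offset)
for n in("top","side"):
    p=read_camera(n);save(p,n+"0.png",s=1.42)
    K,d,R,t=cam(p);print(n,-R.T@t)
    for th in "scale corner_stop basket espresso_cup pitcher tamper".split():
        for r in nets.mark_of(p,th)[:4]:
            w=toworld(p,r["point"]);print(th,round(r["confidence"],2),w.round(0),proj(p,w).round(0))
E
```

```text
pics
{'t': 0.0, 'joints': array([ 1.08941392e+00,  4.91526758e-01,  1.55945012e+00,  1.54485518e-05,
        1.09170106e+00, -1.05626397e-01]), 'qvel': array([-1.07322206e-03, -4.68589588e-04,  3.07725267e-04,  2.62841498e-04,
        4.71879277e-05, -2.38240117e-04]), 'tau': array([-1.91343832e-03, -6.12640071e+01, -2.58183235e+01,  6.92352327e-02,
        4.80918330e-02, -8.76712147e-05]), 'eef_pos': array([229.23666598, 581.17946298, 214.0818993 ]), 'tcp_rot': array([-1.57187411e+00,  1.28046120e-04, -3.75763212e-01]), 'ft_force': array([ 0.38625495, -0.33310401, -0.56773347]), 'moment': array([ 0.0564209 , -0.03523756, -0.04459484]), 'opening': 1.0013404436836506} 18.8
top [ 327.7971198   210.79817797 1298.99465947]
scale 0.79 [481. 430.  -1.] [[211. 227.]]
corner_stop 0.91 [615. 351.  -1.] [[239. 183.]]
basket 0.94 [493. 440.  25.] [[206. 222.]]
basket 0.8 [404. 270.   3.] [[265. 254.]]
espresso_cup 0.74 [455. 641.   3.] [[139. 235.]]
pitcher 0.77 [ 424. -176.   -2.] [[417. 249.]]
tamper 0.64 [443. -70.   2.] [[381. 242.]]
side [ 290.24769141 1179.01972013  886.67979073]
scale 0.68 [481. 430.   0.] [[276. 281.]]
corner_stop 0.78 [619. 345.   5.] [[241. 251.]]
basket 0.86 [495. 439.  24.] [[271. 276.]]
basket 0.82 [610. 599.  -4.] [[213. 318.]]
basket 0.44 [407. 263.  -3.] [[312. 248.]]
espresso_cup 0.9 [456. 638.   0.] [[264. 343.]]
pitcher 0.81 [ 424. -177.    1.] [[329. 173.]]
tamper 0.47 [440. -71.   2.] [[320. 187.]]
```

View pics/top0.png

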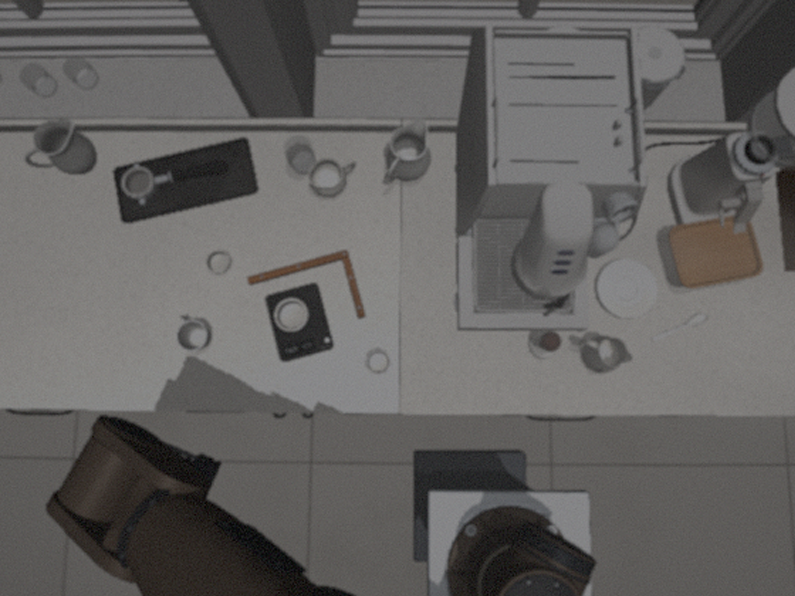

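View pics/side0.png

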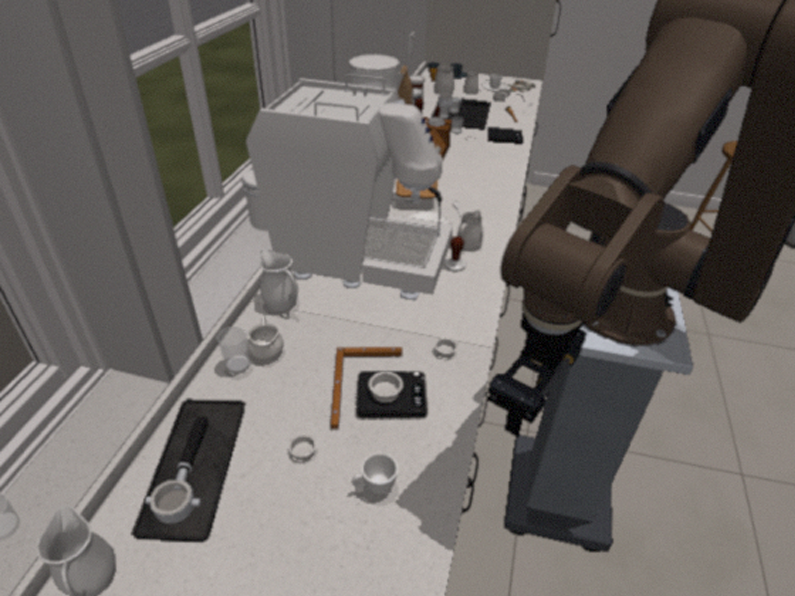

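The top view (560 px coordinates) shows the scale at (211,227) and the stop's inner corner at about (241,183). There are three basket-like things: (206,222) on the scale, (265,254) to its right, and (155,185) to its left. The one on the scale is both the largest and the one described. I'll confirm that in enlarged crops and read the corners from them.

```bash
python3 - <<'E'
from h import *
p=read_camera("top");save(p,"c1.png",(165,165,285,265),6)
p=read_camera("side");save(p,"c2.png",(200,230,330,330),6)
E
```

```text
(no output)
```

View pics/c1.png

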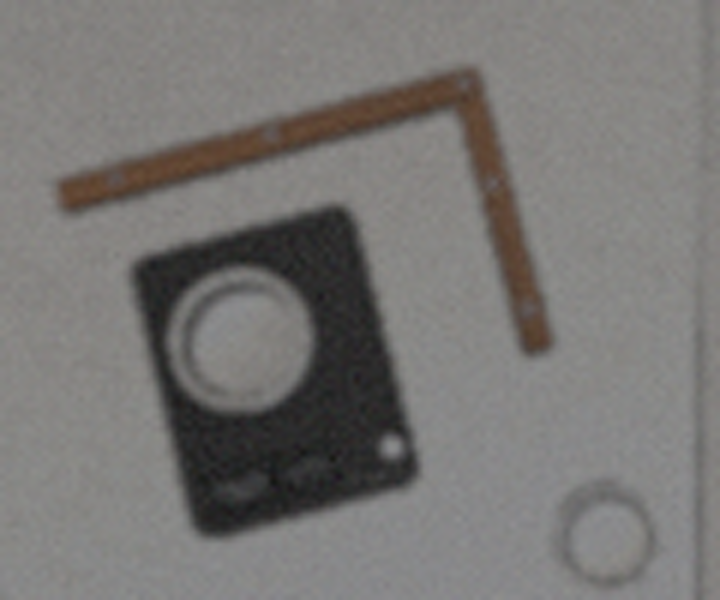

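View pics/c2.png

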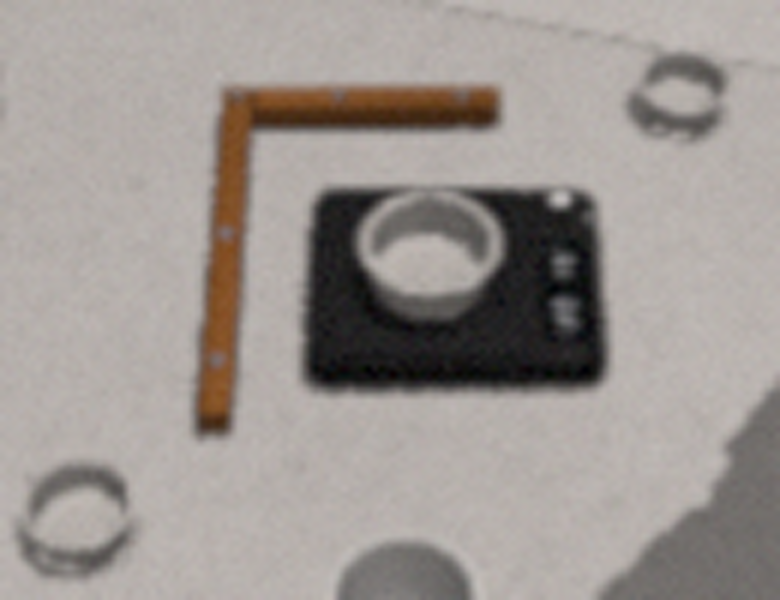

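The crops confirm it. The basket on the scale (c1 (240,340)) is clearly the largest of the three rings, and the scale is already nearly parallel to the stop. Next I'll fit the outlines for accurate poses.

```bash
cat > fit.py <<'E'
from h import *
from scipy.optimize import minimize
def box(x0,x1,y0,y1,z0,z1): return np.array([[x,y,z] for x in(x0,x1) for y in(y0,y1) for z in(z0,z1)],float)
STOP=[box(0,16,-16,200,0,18),box(-130,0,-16,0,0,18)]; SC=[box(-71,71,-56,56,2,21)]
def place(B,q):
    c,s=np.cos(q[2]),np.sin(q[2]); return B@np.array([[c,s,0],[-s,c,0],[0,0,1]])+[q[0],q[1],0]
S=4
def render(p,Bs,q):
    m=np.zeros((420*S,560*S),np.uint8)
    for B in Bs:
        h=cv2.convexHull(((proj(p,place(B,q))+.5)*S).astype(np.float32)).round().astype(np.int32); cv2.fillConvexPoly(m,h,255)
    return cv2.GaussianBlur(cv2.resize(m,(560,420),interpolation=cv2.INTER_AREA)/255.,(0,0),1.2)
def blob(m,p,q):
    n,l,st,ce=cv2.connectedComponentsWithStats(m.astype(np.uint8)); u=proj(p,[*q[:2],20])[0]
    k=[i for i in range(1,n) if st[i,4]>40]; i=min(k,key=lambda i:np.hypot(*(ce[i]-u))); return (l==i).astype(np.uint8)
def masks(p,qs,qt):
    im=cv2.GaussianBlur(p["img"],(3,3),0).astype(int)
    st=blob((im[...,0]-im[...,2])>20,p,np.array(qt)) if qt is not None else None
    g=im.max(2); b=blob(g<np.median(g[200:260,170:260])*0.55,p,np.array(qs))
    h=cv2.convexHull(cv2.findContours(b,0,2)[0][0]); cv2.fillConvexPoly(b,h,1)
    return b,st
def fit(ps,ms,Bs,q0):
    ms=[cv2.GaussianBlur(m.astype(float),(0,0),1.2) for m in ms]
    f=lambda v:sum(((render(p,Bs,[v[0],v[1],v[2]/100])-m)**2).sum() for p,m in zip(ps,ms))
    v0=np.array([q0[0],q0[1],q0[2]*100]); sx=np.vstack([v0,v0+[8,0,0],v0+[0,8,0],v0+[0,0,8]])
    r=minimize(f,v0,method="Nelder-Mead",options=dict(initial_simplex=sx,xatol=.05,fatol=.01)); v=r.x; return np.array([v[0],v[1],v[2]/100]),r.fun
def rel(t,s):
    c,n=np.cos(t[2]),np.sin(t[2]); d=s[:2]-t[:2]; return np.array([c*d[0]+n*d[1],-n*d[0]+c*d[1],np.degrees(s[2]-t[2])]).round(2)
E
python3 - <<'E'
from fit import *
P=[read_camera("top"),read_camera("side")]
M=[masks(p,[481,430],[615,390]) for p in P]
for p,m in zip(P,M): print("area",m[0].sum(),m[1].sum(),render(p,SC,[481,430,.25]).sum().round(),render(p,STOP,[617,348,.25]).sum().round())
for ix in([0],[1],[0,1]):
    t,e=fit([P[i] for i in ix],[M[i][1] for i in ix],STOP,[617,348,.25]); s,e2=fit([P[i] for i in ix],[M[i][0] for i in ix],SC,[481,430,.25])
    print(ix,"stop",t.round(3),round(e,1),"scale",s.round(3),round(e2,1),"rel",rel(t,s))
E
```

```text
area 1839 487 1955.0 765.0
area 1605 670 1680.0 719.0
[0] stop [6.18628e+02 3.46576e+02 2.99000e-01] 89.9 scale [4.83179e+02 4.29337e+02 2.70000e-01] 19.8 rel [-105.03  119.01   -1.69]
[1] stop [6.17724e+02 3.39860e+02 2.79000e-01] 6.5 scale [4.84526e+02 4.27152e+02 2.76000e-01] 10.0 rel [-104.04  120.57   -0.15]
[0, 1] stop [6.19018e+02 3.44297e+02 2.98000e-01] 115.0 scale [4.84222e+02 4.29040e+02 2.76000e-01] 35.6 rel [-104.02  120.54   -1.22]
```

Relative to the stop, the scale sits at about (-104, +120) mm and is aligned to within 1°. So it needs +33 mm in x and -64 mm in y. I'll push its left face with both fingertips first, then its front.

Call:
apply_moves(increments=[[[4.7, 0, 0.55], [0, 0, 0], 6], [[4.7, 0, 0.55], [0, 0, 0], 6], [[4.7, 0, 0.55], [0, 0, 0], 6], [[4.7, 0, 0.55], [0, 0, 0], 6], [[4.7, 0, 0.55], [0, 0, 0], 6]])

```text
t: 1.52
eef_pos: [461.7, 520.8, 215.2]
tcp_rot: [-1.57, 0.0, -0.37]
ft_force: [-0.9, 0.4, 0.3]
opening: 0.633
```

Call:
apply_moves(increments=[[[0, 1.5, 0], [0, 10.6, 0], 6], [[0, 1.5, 0], [0, 10.6, 0], 6], [[0, 1.5, 0], [0, 10.6, 0], 6], [[0, 1.5, 0], [0, 10.6, 0], 6], [[0, 1.5, 0], [0, 10.6, 0], 6]])

```text
t: 2.15
eef_pos: [466.5, 519.0, 138.2]
tcp_rot: [-1.568, 0.002, -1.311]
ft_force: [0.4, -0.1, -0.3]
opening: 0.632
```

Call:
apply_moves(increments=[[[-0.3, 3, -0.4], [0, -0.8, 0], 6], [[0, 3, -0.4], [0, 0, 0], 6], [[0, 3, 0], [0, 0, 0], 6], [[0, 2, 0], [0, 0, 0], 6], [[0, 1.2, 0], [0, 0, 0], 6]])

```text
t: 2.78
eef_pos: [458.4, 520.5, 12.5]
tcp_rot: [-1.567, 0.002, -1.3]
ft_force: [-0.6, -0.2, 0.3]
opening: 0.632
```

```bash
cat > where.py <<'E'
from h import *
T=np.array([618,343,.278])
s=readout.state();e=np.array(s["eef_pos"]);d=e[:2]-T[:2];c,n=np.cos(T[2]),np.sin(T[2])
print("stop frame",(c*d[0]+n*d[1]).round(1),(-n*d[0]+c*d[1]).round(1),"z",e[2].round(1),"yaw-rel deg",np.degrees(s["tcp_rot"][2]-T[2]).round(2),s["tcp_rot"],s["ft_force"],s["opening"])
E
python3 where.py; python3 - <<'E'
from h import *
p=read_camera("side");save(p,"d1.png",(180,200,340,320),5)
E
```

```text
stop frame -104.8 214.5 z 12.5 yaw-rel deg -90.43 [-1.56740714  0.0021569  -1.30031742] [-0.58309527 -0.18509831  0.30904931] 0.6321944729667853
```

View pics/d1.png

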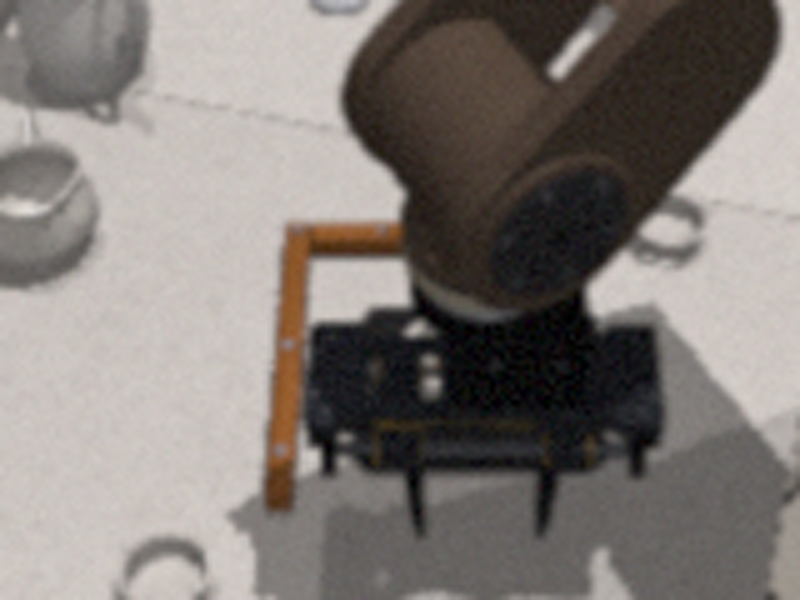

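The side crop shows both fingertips (420,535) and (545,535) standing free to the left of the scale, about 28 mm from contact. I'll approach, then push slowly.

Call:
apply_moves(increments=[[[0.4, 0.5, 0], [0, -0.4, 0], 6], [[0.6, 0, 0], [0, 0, 0], 6], [[0.6, 0, 0], [0, 0, 0], 6], [[0.4, 0, 0], [0, 0, 0], 6], [[0.3, 0, 0], [0, 0, 0], 6]])

```text
t: 3.45
eef_pos: [465.9, 497.2, 8.6]
tcp_rot: [-1.565, 0.003, -1.293]
ft_force: [-0.7, -0.2, 0.1]
opening: 0.633
```

Call:
apply_moves(increments=[[[0.3, 0, 0], [0, 0, 0], 6], [[0.3, 0, 0], [0, 0, 0], 6], [[0.3, 0, 0], [0, 0, 0], 6], [[0.3, 0, 0], [0, 0, 0], 6], [[0.3, 0, 0], [0, 0, 0], 6]])

```text
t: 4.08
eef_pos: [470.3, 482.5, 8.8]
tcp_rot: [-1.564, 0.004, -1.293]
ft_force: [-0.4, 1.5, -0.2]
opening: 0.631
```

```bash
python3 where.py
```

```text
stop frame -103.8 174.7 z 8.8 yaw-rel deg -90.01 [-1.56439315  0.00416728 -1.293034  ] [-0.40627082  1.46958173 -0.18392375] 0.6305851719568123
```

In contact, pushing at about 2 N. Continuing.

Call:
apply_moves(increments=[[[0.4, 0, 0], [0, 0, 0], 6], [[0.4, 0, 0], [0, 0, 0], 6], [[0.4, 0, 0], [0, 0, 0], 6], [[0.4, 0, 0], [0, 0, 0], 6], [[0.4, 0, 0], [0, 0, 0], 6]])

```text
t: 4.7
eef_pos: [476.1, 462.1, 8.8]
tcp_rot: [-1.564, 0.004, -1.293]
ft_force: [-0.9, 1.6, 0.3]
opening: 0.631
```

Call:
apply_moves(increments=[[[0.4, 0, 0], [0, 0, 0], 6], [[0.4, 0, 0], [0, 0, 0], 6], [[0.3, 0, 0], [0, 0, 0], 6], [[0.3, 0, 0], [0, 0, 0], 6], [[0.3, 0, 0], [0, 0, 0], 6]])

```text
t: 5.32
eef_pos: [481.1, 444.6, 8.8]
tcp_rot: [-1.564, 0.004, -1.293]
ft_force: [0.1, 2.2, 0.0]
opening: 0.634
```

```bash
python3 where.py;  python3 - <<'E'
from h import *
p=read_camera("top");save(p,"d2.png",(165,150,285,250),6)
E
```

```text
stop frame -103.7 135.2 z 8.8 yaw-rel deg -90.02 [-1.56413042  0.0044488  -1.2930672 ] [0.12542432 2.21890644 0.01366316] 0.6339535944660404
```

View pics/d2.png

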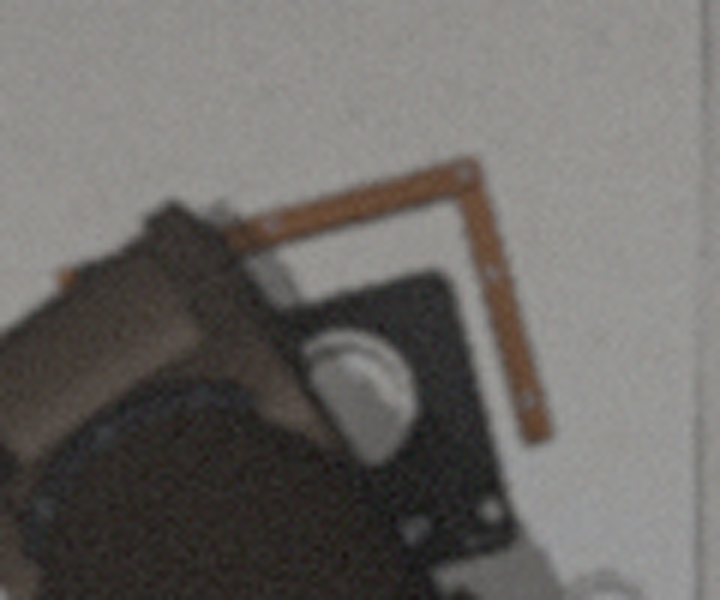

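The crop shows the scale parallel to the side rail with a gap of about 25 px (~13 mm), and the basket still in place. I'll finish this push gently.

Call:
apply_moves(increments=[[[0.3, 0, 0], [0, 0, 0], 6], [[0.3, 0, 0], [0, 0, 0], 6], [[0.2, 0, 0], [0, 0, 0], 6], [[0.15, 0, 0], [0, 0, 0], 6], [[0.15, 0, 0], [0, 0, 0], 6]])

```text
t: 6.0
eef_pos: [484.5, 433.1, 8.8]
tcp_rot: [-1.564, 0.004, -1.293]
ft_force: [-0.6, 2.6, 0.8]
opening: 0.63
```

Call:
apply_moves(increments=[[[0.15, 0, 0], [0, 0, 0], 6], [[0.15, 0, 0], [0, 0, 0], 6], [[0.15, 0, 0], [0, 0, 0], 6], [[0.1, 0, 0], [0, 0, 0], 6], [[0.1, 0, 0], [0, 0, 0], 6]])

```text
t: 6.62
eef_pos: [484.2, 432.2, 8.9]
tcp_rot: [-1.561, 0.011, -1.29]
ft_force: [-3.1, 8.3, -1.4]
opening: 0.63
```

```bash
python3 where.py
```

```text
stop frame -104.2 122.5 z 8.9 yaw-rel deg -89.85 [-1.56130375  0.01106554 -1.29010254] [-3.14371281  8.26718621 -1.37794882] 0.6302738643611954
```

Seated against the side rail: contact at TCP y=122.5 (predicted 122), with force rising to 8 N. I'll retract, rise and swing to the front. The small ring at (404,270) stands near the front, so I'll narrow the fingers to 50 mm and centre at y=60.

Call:
apply_moves(increments=[[[-0.5, 0, 0], [0, 0, 0], 6], [[-1.5, 0, 0], [0, 0, 0], 6], [[-1.5, -1, 0], [0, 0, 0], 6], [[0, -5, 0], [0, 0, 0], 5.5], [[0, -5.5, 0], [0, 0, 0], 5]])

```text
t: 7.25
eef_pos: [471.3, 466.7, 124.0]
tcp_rot: [-1.569, 0.007, -1.289]
ft_force: [0.4, 0.2, 0.3]
opening: 0.544
```

Call:
apply_moves(increments=[[[1.9, 0, -1.9], [0, 0, 0], 5], [[1.9, 0, -1.9], [0, 0, 0], 5], [[1.9, 0, -1.9], [0, 0, 0], 5], [[1.9, 0, -1.9], [0, 0, 0], 5], [[1.9, 0, -1.9], [0, 0, 0], 5]])

```text
t: 7.88
eef_pos: [405.7, 352.1, 131.1]
tcp_rot: [-1.556, 0.011, -1.285]
ft_force: [1.0, 0.4, 0.0]
opening: 0.528
```

Call:
apply_moves(increments=[[[0, 0, 0], [0, -10, 0], 5], [[0, 0, 0], [0, -10, 0], 5], [[0, 0, 0], [0, -10, 0], 5], [[0, 0, 0], [0, -10, 0], 5], [[0, 0, 0], [0, -10, 0], 5]])

```text
t: 8.5
eef_pos: [404.5, 354.5, 135.5]
tcp_rot: [-1.55, -0.007, -0.384]
ft_force: [-0.3, 0.3, -0.2]
opening: 0.526
```

Call:
apply_moves(increments=[[[0, 0, 0], [0, -10, 0], 5], [[0, 0, 0], [0, -10, 0], 5], [[0, 0, 0], [0, -10, 0], 5], [[0, 0, 0], [0, -10, 0], 5], [[0, 0, 0], [0, 0, 0], 5]])

```text
t: 9.12
eef_pos: [404.1, 358.3, 139.4]
tcp_rot: [-1.559, -0.022, 0.339]
ft_force: [0.1, 0.7, 0.3]
opening: 0.525
```

```bash
python3 where.py; python3 - <<'E'
from fit import *
P=[read_camera("side"),read_camera("top")]
for p,n in zip(P,("e_side","e_top")):
    for r in nets.mark_of(p,"basket")[:4]+nets.mark_of(p,"scale")[:1]: print(round(r["confidence"],2),toworld(p,r["point"]).round(0))
save(P[0],"e1.png",(200,200,360,320),5)
E
```

```text
stop frame -201.5 73.4 z 139.4 yaw-rel deg 3.5 [-1.55938714 -0.02232726  0.33905826] [0.0822506  0.72634231 0.29329196] 0.5245461485655141
0.78 [511. 378.  25.]
0.59 [611. 598.  -5.]
0.58 [401. 264.  -1.]
0.85 [500. 368.  -1.]
0.78 [400. 268.   1.]
0.64 [509. 378.  26.]
0.52 [608. 603.  -3.]
0.66 [500. 367.  -2.]
```

View pics/e1.png

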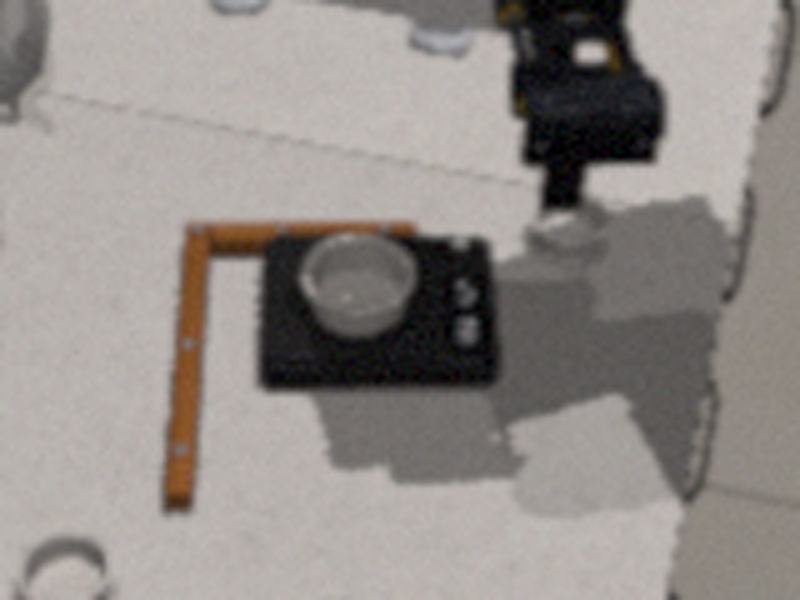

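The scale lies against the side rail and the basket is still in place. The gripper hovers in front of the scale's front edge (490,310). I'll correct its tilt and offset, then descend.

Call:
apply_moves(increments=[[[0.3, 0, -0.7], [-0.7, 3.5, 1.2], 5], [[0, 0, -0.6], [0, 0, 0], 5], [[0, 3, 0], [0, 0, 0], 5], [[0, 3, 0], [0, 0, 0], 5], [[0, 3, 0], [0, 0, 0], 5]])

```text
t: 10.05
eef_pos: [412.1, 346.1, 48.7]
tcp_rot: [-1.569, -0.006, 0.275]
ft_force: [0.5, -0.2, 0.5]
opening: 0.523
```

```bash
python3 where.py
```

```text
stop frame -197.2 59.4 z 48.7 yaw-rel deg -0.15 [-1.56905137 -0.00594413  0.2752981 ] [ 0.47336916 -0.24651762  0.53203615] 0.5229943299527294
```

Call:
apply_moves(increments=[[[-0.2, 1.2, 0], [0, 0, 0.3], 5], [[0, 1.2, 0], [0, 0, 0], 5], [[0, 1, 0], [0, 0, 0], 5], [[0, 0.6, 0], [0, 0, 0], 5], [[0.3, 0, 0], [0, 0, 0], 5]])

```text
t: 10.68
eef_pos: [412.9, 346.0, 6.8]
tcp_rot: [-1.569, 0.0, 0.276]
ft_force: [0.1, -0.2, 0.1]
opening: 0.525
```

Call:
apply_moves(increments=[[[0.4, 0, 0], [0, 0, 0], 5], [[0.4, 0, 0], [0, 0, 0], 5], [[0.3, 0, 0], [0, 0, 0], 5], [[0.3, 0, 0], [0, 0, 0], 5], [[0.3, 0, 0], [0, 0, 0], 5]])

```text
t: 11.3
eef_pos: [430.1, 351.0, 7.6]
tcp_rot: [-1.569, 0.001, 0.277]
ft_force: [-2.9, -0.3, 0.0]
opening: 0.523
```

```bash
python3 where.py
```

```text
stop frame -178.5 59.3 z 7.6 yaw-rel deg -0.08 [-1.56898766e+00  5.01484933e-04  2.76549601e-01] [-2.90859798 -0.28089328  0.01563642] 0.5234372805333762
```

Call:
apply_moves(increments=[[[0.4, 0, 0], [0, 0, 0], 5], [[0.4, 0, 0], [0, 0, 0], 5], [[0.4, 0, 0], [0, 0, 0], 5], [[0.3, 0, 0], [0, 0, 0], 5], [[0.3, 0, 0], [0, 0, 0], 5]])

```text
t: 11.92
eef_pos: [448.3, 356.3, 7.6]
tcp_rot: [-1.569, 0.001, 0.277]
ft_force: [-3.3, 0.4, 0.3]
opening: 0.527
```

Call:
apply_moves(increments=[[[0.3, 0, 0], [0, 0, 0], 5], [[0.2, 0, 0], [0, 0, 0], 5], [[0.2, 0, 0], [0, 0, 0], 5], [[0.15, 0, 0], [0, 0, 0], 5], [[0.15, 0, 0], [0, 0, 0], 5]])

```text
t: 12.55
eef_pos: [452.9, 357.6, 7.6]
tcp_rot: [-1.571, 0.013, 0.279]
ft_force: [-9.4, -0.3, 6.5]
opening: 0.529
```

Call:
apply_moves(increments=[[[0.15, 0, 0], [0, 0, 0], 5], [[0.15, 0, 0], [0, 0, 0], 5], [[0.1, 0, 0], [0, 0, 0], 5], [[0.1, 0, 0], [0, 0, 0], 5], [[0.1, 0, 0], [0, 0, 0], 5]])

```text
t: 13.18
eef_pos: [452.8, 357.5, 7.9]
tcp_rot: [-1.574, 0.026, 0.281]
ft_force: [-7.0, -0.1, 3.7]
opening: 0.525
```

```bash
python3 where.py
```

```text
stop frame -154.9 59.3 z 7.9 yaw-rel deg 0.15 [-1.57376663  0.02639198  0.28055458] [-6.98446626 -0.14160356  3.74158853] 0.5253863210711543
```

Force rose and motion stopped at TCP x=-155 (predicted -152). I'll back off, rise clear and look.

Call:
apply_moves(increments=[[[-0.4, 0, 0], [0, 0, -1.4], 5], [[-1, 0, 0], [0, 0, 0], 5], [[-1, -1, 0], [0, 0, 0], 5], [[0, -5, 0], [0, 0, 0], 5], [[0, -5.5, 0], [0, 0, 0], 5]])

```text
t: 13.8
eef_pos: [427.9, 350.0, 123.9]
tcp_rot: [-1.575, 0.006, 0.28]
ft_force: [0.4, 0.9, 0.1]
opening: 0.522
```

Call:
apply_moves(increments=[[[-1, -4, 0], [0, 0, 0], 5], [[-1.5, -4, 0], [0, 0, 0], 5], [[-1.5, -4, 0], [0, 0, 0], 5], [[-1, 0, 0], [0, 0, 0], 5], [[0, 0, 0], [0, 0, 0], 5]])

```text
t: 14.42
eef_pos: [377.8, 336.1, 254.7]
tcp_rot: [-1.572, -0.003, 0.28]
ft_force: [-0.5, 0.1, -0.1]
opening: 0.527
```

```bash
sed -i 's/(im\[...,0\]-im\[...,2\])>20/(im[...,0]-im[...,2])>0.22*im[...,0]/' fit.py; python3 where.py; python3 - <<'E'
from fit import *
P=[read_camera("side"),read_camera("top")]
M=[masks(p,[533,380],[615,390]) for p in P]
print([(m[0].sum(),m[1].sum()) for m in M])
for ix in([0],[1]):
    t,e=fit([P[i] for i in ix],[M[i][1] for i in ix],STOP,[618,343,.278]); s,e2=fit([P[i] for i in ix],[M[i][0] for i in ix],SC,[533,380,.278])
    print(ix,"stop",t.round(3),round(e,1),"scale",s.round(3),round(e2,1),"rel",rel(t,s))
for r in nets.mark_of(P[0],"basket")[:1]+nets.mark_of(P[0],"scale")[:1]+nets.mark_of(P[0],"corner_stop")[:1]: print(toworld(P[0],r["point"]).round(0))
a=[cv2.resize(p["img"][y:y+70,x:x+66,::-1],None,fx=6,fy=6,interpolation=cv2.INTER_CUBIC) for p,x,y in((P[0],235,235),(P[1],195,165))]
cv2.imwrite("pics/f1.png",np.hstack(a))
E
```

```text
stop frame -232.8 59.2 z 254.7 yaw-rel deg 0.12 [-1.57173583 -0.00317032  0.28014229] [-0.48510502  0.10588387 -0.05307471] 0.526678405198027
[(np.uint64(1556), np.uint64(512)), (np.uint64(60), np.uint64(565))]
[0] stop [6.20631e+02 3.37000e+02 3.00000e-01] 93.4 scale [5.33358e+02 3.75675e+02 2.59000e-01] 12.8 rel [-71.93  62.76  -2.36]
[1] stop [6.16124e+02 3.46077e+02 2.83000e-01] 44.1 scale [5.37781e+02 3.87948e+02 3.20000e-01] 1819.5 rel [-63.56  62.06   2.17]
[404. 263.   1.]
[532. 378.  -0.]
[617. 345.  -0.]
```

View pics/f1.png

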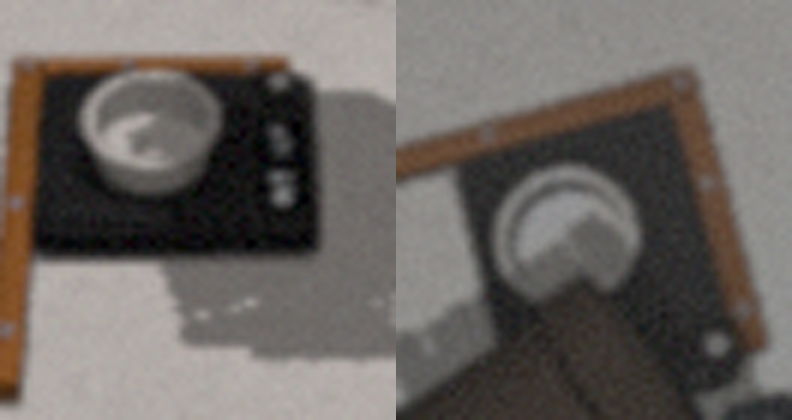

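The scale is essentially home and the basket is riding fine. The side-camera fit hints at about -1° of skew, i.e. the front-right end slightly off the side rail, which is within measurement noise. There's plenty of time, so I'll re-seat it with wider-spread fingers: left face first, then the front.

Call:
apply_moves(increments=[[[3.2, 0, 1.8], [0, 0, 0], 8], [[3.2, 0, 1.8], [0, 0, 0], 8], [[3.2, 0, 1.8], [0, 0, 0], 8], [[3.2, 0, 1.8], [0, 0, 0], 8], [[3.2, 0, 1.8], [0, 0, 0], 8]])

```text
t: 15.3
eef_pos: [511.6, 469.4, 249.3]
tcp_rot: [-1.575, 0.004, 0.278]
ft_force: [-0.3, 0.0, 0.2]
opening: 0.839
```

Call:
apply_moves(increments=[[[0, 0, 0], [0, 10, 0], 8], [[0, 0, 0], [0, 10, 0], 8], [[0, 0, 0], [0, 10, 0], 8], [[0, 0, 0], [0, 10, 0], 8], [[0, 0, 0], [0, 10, 0], 8]])

```text
t: 15.92
eef_pos: [514.0, 470.5, 240.7]
tcp_rot: [-1.586, 0.003, -0.622]
ft_force: [-0.1, 0.9, 0.8]
opening: 0.84
```

Call:
apply_moves(increments=[[[0, 0, 0], [0, 10, 0], 8], [[0, 0, 0], [0, 10, 0], 8], [[0, 0, 0], [0, 10, 0], 8], [[0, 0, 0], [0, 10, 0], 8], [[0, 0, 0], [0, 0, 0], 8]])

```text
t: 16.55
eef_pos: [515.0, 470.0, 234.2]
tcp_rot: [-1.592, -0.012, -1.344]
ft_force: [0.7, 1.0, 0.8]
opening: 0.842
```

```bash
python3 where.py
```

```text
stop frame -64.2 150.4 z 234.2 yaw-rel deg -92.94 [-1.59231246 -0.0118583  -1.34416082] [0.69961647 0.97531622 0.79124414] 0.8415581689319948
```

Call:
apply_moves(increments=[[[0, 0, -0.8], [1.2, -2.9, 0.7], 8], [[0, 5, 0], [0, 0, 0], 8], [[0, 5, 0], [0, 0, 0], 8], [[0, 5, 0], [0, 0, 0], 8], [[0, 3, 0], [0, 0, 0], 8]])

```text
t: 17.18
eef_pos: [508.4, 469.0, 49.3]
tcp_rot: [-1.568, 0.002, -1.268]
ft_force: [0.5, 0.4, 0.0]
opening: 0.843
```

```bash
python3 where.py
```

```text
stop frame -70.8 151.2 z 49.3 yaw-rel deg -88.59 [-1.56839507  0.00222696 -1.26813738] [0.47919124 0.43103202 0.01415736] 0.8429110366486949
```

Call:
apply_moves(increments=[[[0, 1.5, -0.2], [0, 1.4, 0], 8], [[0, 1.5, 0], [0, 0, 0], 8], [[0.4, 1, 0], [0, 0, 0], 8], [[0.7, 0, 0], [0, 0, 0], 8], [[0.7, 0, 0], [0, 0, 0], 8]])

```text
t: 17.8
eef_pos: [512.0, 450.3, 6.6]
tcp_rot: [-1.569, 0.002, -1.287]
ft_force: [0.3, -0.8, -0.2]
opening: 0.84
```

```bash
python3 where.py
```

```text
stop frame -72.5 132.3 z 6.6 yaw-rel deg -89.64 [-1.5693515   0.00184031 -1.28658431] [ 0.3165474  -0.79300743 -0.19792202] 0.8404940542218231
```

Call:
apply_moves(increments=[[[0.2, 0, 0], [0, 0, 0], 8], [[0.2, 0, 0], [0, 0, 0], 8], [[0.2, 0, 0], [0, 0, 0], 8], [[0.2, 0, 0], [0, 0, 0], 8], [[0.2, 0, 0], [0, 0, 0], 8]])

```text
t: 18.42
eef_pos: [515.6, 441.2, 8.6]
tcp_rot: [-1.566, 0.005, -1.288]
ft_force: [-4.4, 15.1, -1.6]
opening: 0.846
```

```bash
python3 where.py
```

```text
stop frame -71.5 122.5 z 8.6 yaw-rel deg -89.7 [-1.56604226  0.00465462 -1.28761905] [-4.43706904 15.07049007 -1.59500515] 0.8462244063824839
```

Same stop position (122.5) under 15 N, so it is seated on the side rail. Now the front again.

Call:
apply_moves(increments=[[[-0.5, 0, 0], [0, 0, 0], 8], [[-1.5, 0, 0], [0, 0, 0], 8], [[-1, -3, 0], [0, 0, 0], 8], [[0, -5, 0], [0, 0, 0], 7.5], [[0, -5, 0], [0, 0, 0], 7.5]])

```text
t: 19.05
eef_pos: [504.1, 471.9, 137.5]
tcp_rot: [-1.574, 0.001, -1.286]
ft_force: [-1.0, -0.4, -0.2]
opening: 0.793
```

Call:
apply_moves(increments=[[[1.8, 0, -1.9], [0, 0, 0], 7.5], [[1.8, 0, -1.9], [0, 0, 0], 7.5], [[1.8, 0, -1.9], [0, 0, 0], 7.5], [[1.8, 0, -1.9], [0, 0, 0], 7.5], [[1.8, 0, -1.9], [0, 0, 0], 7.5]])

```text
t: 19.68
eef_pos: [436.9, 361.5, 142.1]
tcp_rot: [-1.565, 0.004, -1.282]
ft_force: [-0.2, -0.3, -0.1]
opening: 0.787
```

Call:
apply_moves(increments=[[[0, 0, 0], [0, -10, 0], 7.5], [[0, 0, 0], [0, -10, 0], 7.5], [[0, 0, 0], [0, -10, 0], 7.5], [[0, 0, 0], [0, -10, 0], 7.5], [[0, 0, 0], [0, -10, 0], 7.5]])

```text
t: 20.3
eef_pos: [435.3, 363.6, 143.2]
tcp_rot: [-1.564, -0.003, -0.382]
ft_force: [0.7, 0.1, -0.3]
opening: 0.786
```

Call:
apply_moves(increments=[[[0, 0, 0], [0, -10, 0], 7.5], [[0, 0, 0], [0, -10, 0], 7.5], [[0, 0, 0], [0, -10, 0], 7.5], [[0, 0, 0], [0, -7, 0], 7.5], [[0, 0, 0], [0, 0, 0], 7.5]])

```text
t: 20.92
eef_pos: [434.5, 367.0, 143.8]
tcp_rot: [-1.568, -0.007, 0.289]
ft_force: [-0.5, -0.0, 0.5]
opening: 0.788
```

```bash
python3 where.py
```

```text
stop frame -169.9 73.4 z 143.8 yaw-rel deg 0.62 [-1.56774935 -0.00724572  0.28889098] [-0.51419412 -0.00193335  0.53400193] 0.788224113495409
```

Call:
apply_moves(increments=[[[0, 0, -0.9], [0, 0.6, 0.4], 7.5], [[0, 2, -0.7], [0, 0, 0], 7.5], [[0, 4, 0], [0, 0, 0], 7.5], [[0, 4, 0], [0, 0, 0], 7.5], [[0, 1.2, 0], [0, 0, 0], 7.5]])

```text
t: 21.55
eef_pos: [440.7, 351.3, 30.7]
tcp_rot: [-1.567, -0.003, 0.265]
ft_force: [-1.0, 0.2, 0.6]
opening: 0.79
```

```bash
python3 where.py
```

```text
stop frame -168.3 56.6 z 30.7 yaw-rel deg -0.77 [-1.56685186 -0.00290163  0.26456453] [-0.99225226  0.2412967   0.56391778] 0.7902004648317112
```

Call:
apply_moves(increments=[[[0, 1.2, 0], [0, -0.8, 0], 7.5], [[0, 0.9, 0], [0, 0, 0], 7.5], [[0.4, 0, 0], [0, 0, 0], 7.5], [[0.3, 0, 0], [0, 0, 0], 7.5], [[0.2, 0, 0], [0, 0, 0], 7.5]])

```text
t: 22.18
eef_pos: [451.4, 354.7, 11.3]
tcp_rot: [-1.566, -0.006, 0.277]
ft_force: [-0.8, 0.3, -0.3]
opening: 0.789
```

Call:
apply_moves(increments=[[[0.2, 0, 0], [0, 0, 0], 7.5], [[0.2, 0, 0], [0, 0, 0], 7.5], [[0.2, 0, 0], [0, 0, 0], 7.5], [[0.2, 0, 0], [0, 0, 0], 7.5], [[0.2, 0, 0], [0, 0, 0], 7.5]])

```text
t: 22.8
eef_pos: [453.7, 355.2, 11.7]
tcp_rot: [-1.569, 0.01, 0.281]
ft_force: [-9.9, -1.5, 6.2]
opening: 0.787
```

```bash
python3 where.py
```

```text
stop frame -154.6 56.9 z 11.7 yaw-rel deg 0.16 [-1.56920336  0.01041084  0.28081213] [-9.89305918 -1.51263982  6.24873906] 0.7872333856234304
```

Same stop position (-154.6), now with the fingers square. I'll retract to near the start pose for a clear view.

Call:
apply_moves(increments=[[[-0.4, 0, 0], [0, 0, 0], 7.5], [[-1, 0, 0], [0, 0, -0.6], 7.5], [[-0.8, -2, 0], [0, 0, 0], 7.5], [[0, -5.5, 0], [0, 0, 0], 7.5], [[0, -5.5, 0], [0, 0, 0], 7.5]])

```text
t: 23.42
eef_pos: [428.9, 347.3, 141.4]
tcp_rot: [-1.571, 0.004, 0.28]
ft_force: [0.5, 0.9, 0.2]
opening: 0.788
```

Call:
apply_moves(increments=[[[-1, -5, 3], [0, 0, 0], 7.5], [[-2, -2, 5], [0, 0, 0], 7.5], [[-2, 0, 5], [0, 0, 0], 7.5], [[-2, 0, 5], [0, 0, 0], 7.5], [[-2, 0, 5], [0, 0, 0], 7.5]])

```text
t: 24.05
eef_pos: [276.6, 546.8, 219.3]
tcp_rot: [-1.566, -0.008, 0.274]
ft_force: [0.7, -0.2, 0.4]
opening: 0.79
```

Call:
apply_moves(increments=[[[-1, 0, 2], [0, 0, 0], 7.5], [[-1, 0, 2], [0, 0, 0], 7.5], [[-1, 0, 2], [0, 0, 0], 7.5], [[0, 0, 0], [0, 0, 0], 7.5], [[0, 0, 0], [0, 0, 0], 7.5]])

```text
t: 24.68
eef_pos: [225.8, 599.1, 218.2]
tcp_rot: [-1.566, -0.009, 0.278]
ft_force: [0.1, -0.5, -0.8]
opening: 0.789
```

```bash
python3 where.py; python3 - <<'E'
from fit import *
P=[read_camera("top"),read_camera("side")]
M=[masks(p,[533,380],[615,390]) for p in P]
print([(m[0].sum(),m[1].sum()) for m in M])
for i in(0,1):
    t,e=fit([P[i]],[M[i][1]],STOP,[618,343,.278]); s,e2=fit([P[i]],[M[i][0]],SC,[533,380,.278])
    print(i,"stop",t.round(3),round(e,1),"scale",s.round(3),round(e2,1),"rel",rel(t,s))
for th in "scale corner_stop basket espresso_cup pitcher tamper".split():
    for r in nets.mark_of(P[1],th)[:3]: print(th,round(r["confidence"],2),toworld(P[1],r["point"]).round(0))
a=[cv2.resize(p["img"][y:y+70,x:x+66,::-1],None,fx=6,fy=6,interpolation=cv2.INTER_CUBIC) for p,x,y in((P[1],235,235),(P[0],195,165))]
cv2.imwrite("pics/g1.png",np.hstack(a))
E
```

```text
stop frame -306.8 353.9 z 218.2 yaw-rel deg -0.01 [-1.56562035 -0.00908187  0.27780664] [ 0.10447388 -0.54192705 -0.81983445] 0.7891687795185399
[(np.uint64(1898), np.uint64(526)), (np.uint64(1481), np.uint64(516))]
0 stop [6.16088e+02 3.46955e+02 2.90000e-01] 73.9 scale [5.34452e+02 3.77417e+02 2.85000e-01] 6.5 rel [-69.51  52.54  -0.3 ]
1 stop [6.21231e+02 3.39610e+02 3.11000e-01] 96.6 scale [5.35188e+02 3.74329e+02 2.81000e-01] 5.9 rel [-71.31  59.36  -1.69]
scale 0.73 [532. 378.  -3.]
corner_stop 0.93 [620. 345.  -1.]
basket 0.6 [406. 262.  -4.]
basket 0.55 [608. 598.  -3.]
espresso_cup 0.8 [454. 636.   0.]
pitcher 0.68 [ 425. -178.   -1.]
pitcher 0.51 [543. 388.  23.]
tamper 0.75 [440. -71.   2.]
```

View pics/g1.png

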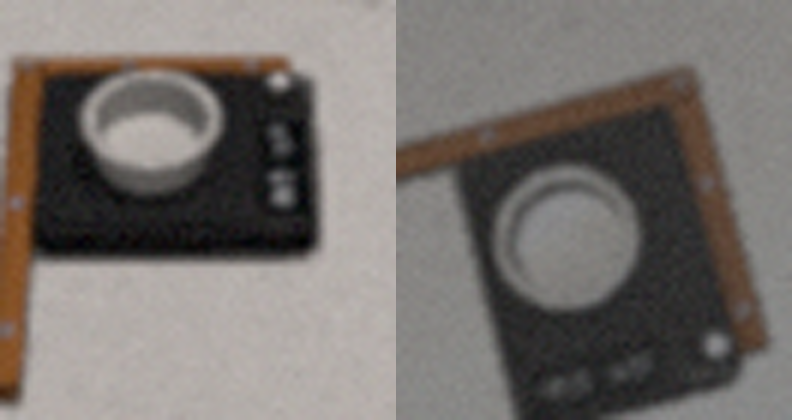

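Both views now show the back and right edges flush with the rails, with no worktop visible between them. The scale's yaw is 0.281–0.285, against 0.279 from the stop's unoccluded fit. The basket is upright on the plate and the robot is clear.

```bash
python3 -c "
from cell import env
print(env.job_done())"
```

```text
the job is handed in; nothing more can be done
None
```

I parked the scale in the corner and handed the job in at about 25 s, with the robot clear near its start pose. The open fingertips pushed the left face until the scale met the side rail, then the front face until it met the back rail. I then pressed both faces once more to seat it squarely.

**Seating:** Each re-press stopped where the first push had: TCP 122.5 mm from the side rail's face both times, and 154.9 then 154.6 mm from the back rail's. The largest push force I saw was about 16 N. The left push stopped within 1 mm of the predicted point, the front push about 3 mm short of it. I put that down to the roughly 2 mm calibration error.

**Final views:** Both cameras show the back and right edges flush with the rails. The scale's angle matches the stop's to within about 0.4°, using the stop angle fitted before the scale covered it. The basket is upright on the plate. By the network's estimates, the cup, pitcher and tamper are within 3 mm of where they started.

**Checks that disagreed:**
- **Outline fits:** The final fits of the stop were poor because the scale hides part of the rails. They put the scale 1–4 mm and up to 1.7° off home, and the two cameras differed from each other. I trusted the pictures and the contact positions instead.
- **Basket detection:** The network missed the basket on the scale in the last side picture and called it a pitcher. I confirmed the basket by eye.

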